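# Couple a probe-holder head to its ball stud and lock the latch

## Task

Put the blue coupler head over the steel ball of the stand and press it straight down, without tipping it, until it is fully home: its rim sits on the stand's collar and the white pin in its top has been pushed up. Only then let go and press the red latch lever all the way down, so that the head stays locked on the ball, upright and left alone. Feel your way down gently: never load the stand with more than about 30 N, and do not disturb the other things on the bench.

Things in the scene. Friction and masses are not known exactly. Their poses are not given: they have to be found in the camera images.
- coupler: Blue metal coupler head, loose, 0.33 to 0.55 kg, standing upright on its rim. Origin: centre of the rim's underside, z up. Rim 60 mm across, z 0 to 5; body 47 mm across up to a flat top at z 47. Open below: conical mouth 48 mm wide at z 0, narrowing to a bore 35 mm wide at z 12, up to a roof at z 40. A steel stub with black end reaches out to x +62 at z 30. The red lever sits on top.
- grip (a point): Where to hold the coupler from above: on its axis, 48 mm above the rim's underside (TCP here; coupler's axes). Fingers close along its y on two flat blue cheeks: outer faces at y -25 and +25 (50 mm apart), x -12 to +24, z 16 to 54 mm above the rim's underside. Grip with 60 N or more so that it does not slip. The raised lever between the cheeks reaches z 95; keep the palm above that.
- seat_pin (a joint): White pin, 8 mm thick, upright in the coupler's axis (m). 0: down, foot 34 mm above the rim's underside, top 1 mm above the coupler's flat top. About 0.006: pushed up by the ball, coupler fully home (over 0.005 counts). Stiff: takes about 11 N and stays where pushed, so the coupler's weight alone does not seat it; push 5 to 8 N more until the rim meets the collar and the force rises sharply.
- latch_lever (a joint): Red lever on the coupler (rad): 0 = raised 40 degrees, 0.7 = fully down, level (over 0.6 counts). Hinge along coupler y at coupler x +20, z 52 mm; arm towards coupler -x, 60 mm long. Takes 0.18 N m (4 to 5 N on the pad), stays where left. It slides a jaw from +x under the ball; unless the coupler is home the jaw strikes the ball.
- lever_pad (a point): Centre of the top face of the ribbed red pad (24 x 26 mm) of the lever, 46 mm from the hinge. To lower the lever press straight down with shut fingers at coupler x -20, y 0: there the lever's top is at coupler z about 91 mm when raised, 56.5 mm when fully down, and slides a little under the fingertips.
- stand: Fixed stand: square aluminium base 96 x 96 x 14 mm; origin: centre of its underside on the worktop, z up. On it a cross slide and an upright steel stud: flat round collar 64 mm across, on it a neck 16 mm thick and a ball 32 mm in diameter, ball centre 24 mm above the collar's top. The stud's exact place is not measured, see stand_axis.
- stand_axis (a point): Point on the base's upright axis, 50 mm above the worktop. The stud is NOT measured: its collar's top is 0 to 35 mm above this point (top of the ball 40 to 75 mm above it), clamped stiff, and it stands up to 2 mm off the axis in x and in y. The cross slide yields to a sideways push of about 2 N, up to 4 mm from the axis, so the coupler's mouth centres the ball as it comes down.
- beaker: Bystander: clear plastic beaker 65 mm wide, 76 mm high; origin: centre of its underside.
- labeller: Bystander: yellow hand labeller 51 x 70 x 40 mm; origin: centre of its underside.
- bottle: Bystander: small white bottle with blue cap, 48 mm wide, 104 mm high; origin: centre of its underside.
- tips: Bystander: light blue box 82 x 122 x 51 mm; origin: centre of its underside.

How it is judged:
By the outcome, as a careful person would: the job done as asked, in the order asked, and still so for the second after the job is handed in, with the robot touching nothing.
It also fails if it takes over 54 s, if anything falls off the work surface, if the arm or the gripper's body presses on something with over 40 N, if the wrist force passes 120 N, or if a joint passes its speed limit or range.

## Robot

A 7-joint arm with a two-finger parallel gripper is mounted at the origin on a cart in front of the work surface, level with it; the furniture and walls round the work are solid. World frame = base frame: x ahead of the robot, y to its left, z up, the work surface at z = 0. Lengths are in m, angles in rad, forces in N, time in s.
With the tool pointing down it reaches from about 0.4 to 0.85 m from the base axis. Payload 4.5 kg.
Tool frame: the origin (TCP) lies between the finger pads, 19 mm behind the fingertips; this is the grasp point; z points along the fingers, y is the line along which they close (so a half turn about z gives the same grasp; the last joint's range is limited). The gripper opens to 88 mm and grips with 3 to 60 N. Pads are 18 mm wide; open, the fingers measure 123 mm over their backs; the gripper's body (75 mm by 187 mm) begins 45 mm behind the grasp point.
Start: joints at [1.222, 0.689, -0.195, 1.565, 0.157, 0.902, -0.215], TCP at [0.233, -0.58, 0.257] pointing down, gripper open.
Joint ranges: [-3.01, 3.01], [-0.46, 2.08], [-1.47, 1.51], [0.13, 2.56], [-1, 4.14], [0.04, 2.09], [-2.66, 2.66]. Speed limits (rad/s): [2.57, 2.57, 3.14, 3.14, 3.14, 3.14, 3.14].

## Interface

Orientations are given as a rotation vector (axis times angle).
In Python, from workcell import arm, optics gives the robot as it stands. The module is installed in compiled form; this text tells all that it offers.
- The arm moves only by the shell command python3 -m crank 'ROWS' [FORCE]. ROWS is JSON, a list of rows, each an object with "slide": the shift along the tool's x, y, z in mm, a list of three; "delta_rot": the turn, a rotation vector about the tool's x, y, z in degrees, a list of three; "grip": the gripper command: -1 is shut, 1 is fully open, values between are in proportion. In form: [{"slide": [x, y, z], "delta_rot": [rx, ry, rz], "grip": grip}, ...]. A call has 1 to 10 rows; each row shifts and turns the commanded pose from where the row before left it, along the tool's axes as they then stand; what a row does not reach is not made up. A row lasts 1/8 s, in which the tool goes at most 62.5 mm and 10.7 degrees, less where a joint would pass 70% of its speed; a pose out of reach is approached as far as the arm can. A call is refused whole if a number of a shift passes 62.5 or a number of a turn 10.7, either way. A call with a gripper value outside its range is refused whole. The fingers move at their own pace and stop on an object; FORCE is the grip in N (left out, the last holds). Time passes only in rows, so rows that do not move let the fingers close. It gives the time, the measured TCP pose, the force, the opening and the grip force at its end, in the units of the state.
- arm.read_state(): the state, without advancing time (a new reading comes with each control period).
- optics.capture(name): name is "scene" or "top" or "wrist"; returns the picture (400x640x3 uint8, red, green, blue); there is no depth.
- optics.camera_info(name): a dict with "fx", "fy", "cx", "cy" (pixels), "D" ([k1, k2, p1, p2, k3] as OpenCV has them; the pictures are not rectified), "rvec" (rotation vector, rad) and "tvec" (3), from world to camera coordinates, as OpenCV has them. Camera axes: x right, y down, z forward; pixel columns grow to the right and rows downward; lengths in m; the calibration is good to about 2 mm. A picture is of the moment at which its call begins: read the wrist's pose just before it. camera_info takes no time and is no camera call; for the wrist camera it gives the pose at the moment of the call.
- arm.finish_job(): hands the job in; it is judged then, once.
The state is a dict: "t": time; "joint_positions": joint angles; "qd": joint speeds; "joint_efforts": joint torques, N m; "eef_pos": TCP position; "tcp_rot": TCP orientation; "contact_force": force on the tool from outside, world axes, zero at the start; "wrist_torque": the same for the moment, N m; "grip_width": opening from 0.0 (shut) to 1.0 (fully open); "grasp_force": force on a finger pad.
Only numpy, scipy, OpenCV 4.12 (cv2) and the standard library are available. Lean on these libraries where they do the work, as an engineer would, in place of code of your own. Each camera call takes 0.05 s, during which the arm holds its last target. There are 200 camera calls.

## Working session

There is one attempt and no reset: what is moved stays moved. The work goes in short steps, Python scripts to look and compute and a shell command to move; the robot and the scene stay as the last step left them, time stands still between calls to the robot, and variables do not carry over. Pictures are saved under pics/ and viewed, at most 10 in all, crops included, and the job is handed in when it is done.

```bash
mkdir -p pics; python3 - <<'E'
from workcell import arm, optics
import cv2,numpy as np
s=arm.read_state();print(s)
for n in("scene","top"):
    i=optics.camera_info(n);print(n,i)
    cv2.imwrite(f"pics/{n}0.png",optics.capture(n)[:,:,::-1])
E
```

```text
{'t': 0.0, 'joint_positions': array([ 1.221801  ,  0.690019  , -0.19450815,  1.56635438,  0.15727872,
        0.90248195, -0.2151147 ]), 'qd': array([ 0.00048973,  0.00148541,  0.00039996, -0.0013705 , -0.00191295,
       -0.00063719, -0.00024386]), 'joint_efforts': array([-1.74560391e-04, -5.27550709e+01, -1.26711946e+00, -1.53421658e+01,
       -5.27028262e-02,  6.62860766e-03,  1.70179605e-04]), 'eef_pos': array([ 0.23317943, -0.57922073,  0.25658523]), 'tcp_rot': array([-3.08242873e+00, -5.97366137e-01,  7.40010735e-04]), 'contact_force': array([ 0.17025571, -0.085173  ,  0.19054905]), 'wrist_torque': array([0.01335044, 0.01152496, 0.02785116]), 'grasp_force': 0.0, 'grip_width': 1.0022013634675406}
scene {'fx': 401.1956176027196, 'fy': 401.1956176027196, 'cx': 327.62757942805905, 'cy': 194.17847259508864, 'D': array([-0.0392629,  0.       ,  0.       ,  0.       ,  0.       ]), 'rvec': array([ 1.09331935, -2.27042505,  1.11223692]), 'tvec': array([0.26960364, 0.27095804, 0.75330252])}
top {'fx': 490.10127684563713, 'fy': 490.10127684563713, 'cx': 323.51365741091416, 'cy': 203.88141387946695, 'D': array([-0.11777389,  0.        ,  0.        ,  0.        ,  0.        ]), 'rvec': array([ 2.13239497, -2.17633001,  0.12380703]), 'tvec': array([-0.01608549,  0.47986885,  1.57592853])}
```

View pics/top0.png

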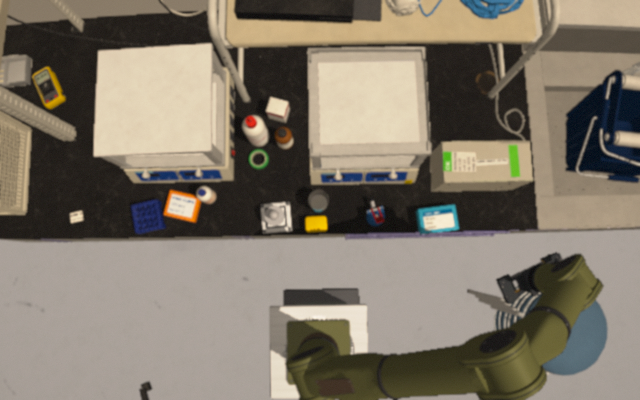

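View pics/scene0.png

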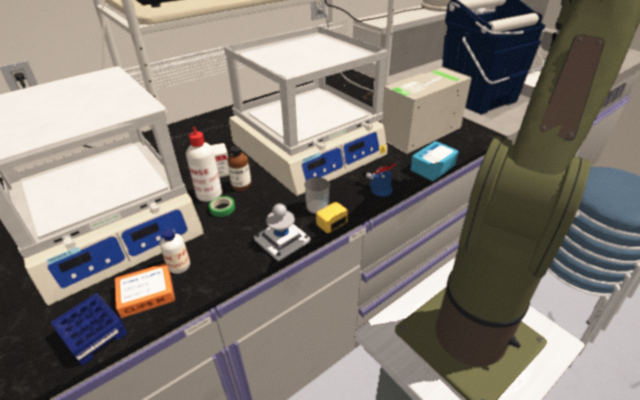

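The top view shows the coupler (red lever) at about (375,212), the stand at (275,217), the beaker at (318,200), the labeller at (316,223) and the tips box at (438,219). In the scene view the coupler is at (381,180) and the stand at (281,230).

```bash
cat > h.py <<'E'
from workcell import arm, optics
import cv2,numpy as np
from scipy.spatial.transform import Rotation as R
def ray(i,uv):
    K=np.array([[i['fx'],0,i['cx']],[0,i['fy'],i['cy']],[0,0,1]])
    p=cv2.undistortPoints(np.array([[uv]],float),K,i['D'])[0,0]
    M=R.from_rotvec(i['rvec']).as_matrix()
    return -M.T@i['tvec'], M.T@np.array([p[0],p[1],1])
def plane(i,uv,z):
    o,d=ray(i,uv); return o+d*(z-o[2])/d[2]
def tri(i1,a,i2,b):
    o,d=ray(i1,a);p,e=ray(i2,b)
    x=np.linalg.lstsq(np.c_[d,-e],p-o,rcond=None)[0]
    A=o+d*x[0];B=p+e*x[1]; return (A+B)/2,np.linalg.norm(A-B)
def tool():
    s=arm.read_state();return s,R.from_rotvec(s['tcp_rot']).as_matrix()
E
python3 - <<'E'
from h import *
i=optics.camera_info("top");a=cv2.imread("pics/top0.png");b=cv2.imread("pics/scene0.png")
for n,uv,z in(("coup",(375,213),.05),("stand",(275,217),.01),("beaker",(318,200),.07),("lab",(316,224),.04),("tips",(438,219),.05)):print(n,plane(i,uv,z).round(3))
c=cv2.resize(a[185:245,250:410],None,fx=5,fy=5,interpolation=2)
d=cv2.resize(b[145:265,245:405],None,fx=2.5,fy=2.5,interpolation=2)
d=cv2.copyMakeBorder(d,0,0,0,400,0)
cv2.imwrite("pics/c0.png",np.vstack([c,d]))
s,M=tool();print(M.round(3))
w=optics.camera_info("wrist");C=-R.from_rotvec(w['rvec']).as_matrix().T@w['tvec'];print(w['fx'],M.T@(C-s['eef_pos']),(R.from_rotvec(w['rvec']).as_matrix()@M).round(2))
E
```

```text
coup [ 0.444 -0.192  0.05 ]
stand [0.441 0.136 0.01 ]
beaker [ 0.487 -0.009  0.07 ]
lab [ 0.413 -0.     0.04 ]
tips [ 0.42  -0.395  0.05 ]
[[ 0.928  0.374 -0.001]
 [ 0.374 -0.928  0.002]
 [-0.    -0.002 -1.   ]]
310.3085927105023 [ 0.07851611  0.00100655 -0.12776234] [[ 0.    1.    0.  ]
 [-0.95  0.   -0.3 ]
 [-0.3  -0.    0.95]]
```

View pics/c0.png

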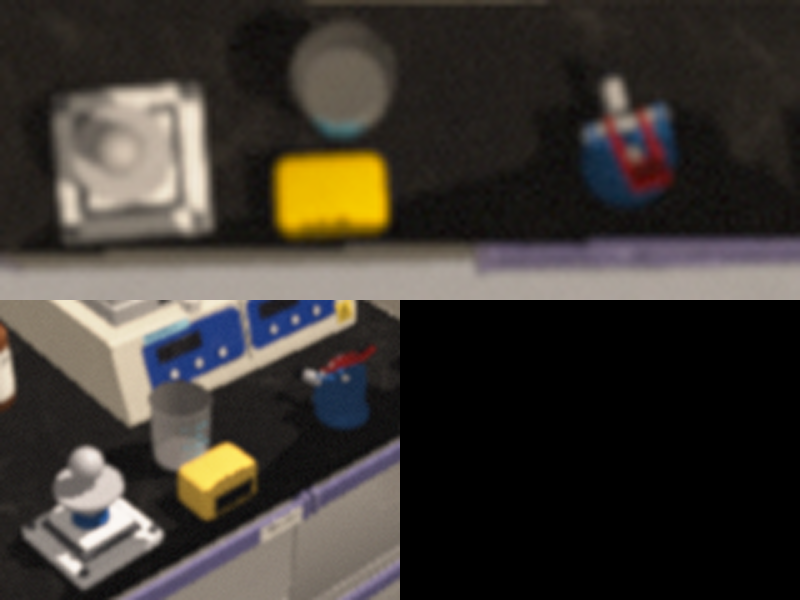

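The enlarged crop shows the base corners at (55,100), (195,85), (212,228) and (68,243) and the ball at (120,150). The coupler's stub points away from the robot and slightly left, so its yaw is about 20°. In the scene crop the ball is at (85,463). Next I move over the coupler.

```bash
python3 -m crank '[{"slide":[34,-28,4],"delta_rot":[0,0,0],"grip":1},{"slide":[34,-28,4],"delta_rot":[0,0,0],"grip":1},{"slide":[34,-28,4],"delta_rot":[0,0,0],"grip":1},{"slide":[34,-28,4],"delta_rot":[0,0,0],"grip":1},{"slide":[34,-28,4],"delta_rot":[0,0,0],"grip":1},{"slide":[34,-28,4],"delta_rot":[0,0,0],"grip":1},{"slide":[34,-28,4],"delta_rot":[0,0,0],"grip":1},{"slide":[34,-28,4],"delta_rot":[0,0,0],"grip":1},{"slide":[34,-28,4],"delta_rot":[0,0,0],"grip":1},{"slide":[34,-28,2],"delta_rot":[0,0,0],"grip":1}]'
python3 - <<'E'
from h import *
s,M=tool();print(s['eef_pos'],M.round(3))
w=optics.camera_info("wrist");im=optics.capture("wrist")[:,:,::-1];cv2.imwrite("pics/w1.png",im)
t=optics.camera_info("top");sc=optics.camera_info("scene")
print("ball",tri(t,(274,215),sc,(279,210.2)))
for c in((55,100),(195,85),(212,228),(68,243)):print(plane(t,(250+c[0]/5,185+c[1]/5),.014).round(4))
E
```

```text
t: 1.35
eef_pos: [0.4446, -0.1917, 0.219]
tcp_rot: [-3.084, -0.598, 0.001]
contact_force: [0.9, 0.1, -0.1]
grip_width: 1.0
grasp_force: 0.0
[ 0.44462065 -0.19169006  0.21904662] [[ 0.928  0.374 -0.001]
 [ 0.374 -0.928  0.   ]
 [-0.001 -0.    -1.   ]]
ball (array([0.44067405, 0.13139155, 0.09408612]), np.float64(0.003748120681561979))
[0.4819 0.1816 0.014 ]
[0.49   0.0884 0.014 ]
[0.3949 0.0783 0.014 ]
[0.3869 0.1735 0.014 ]
```

View pics/w1.png

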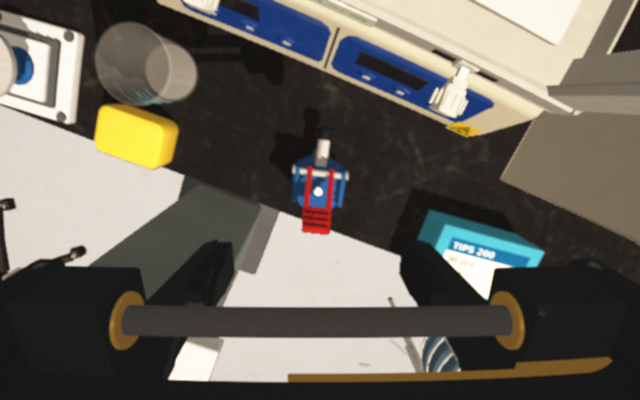

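The wrist view shows the coupler nearly aligned with the tool: hinge pin ends at (294,171) and (347,175), white pin at (318,191), stub at (323,150), red pad at (317,220). I'll compute its pose, the stand and the clearance to the balance behind it.

```bash
python3 - <<'E'
from h import *
w=optics.camera_info("wrist");s,M=tool();print(s['eef_pos'])
im=cv2.imread("pics/w1.png");hsv=cv2.cvtColor(im,cv2.COLOR_BGR2HSV)
sub=hsv[140:240,280:360];g=im[140:240,280:360].min(2)
wh=(g>170).astype('u1');n,l,st,ce=cv2.connectedComponentsWithStats(wh)
for k in range(1,n):print("white",st[k,4],ce[k]+[280,140])
a=plane(w,(294,171),.052);b=plane(w,(347,175),.052)
d=a-b;yaw=np.degrees(np.arctan2(-d[0],d[1]))
print("hinge",a,b,(a+b)/2,np.linalg.norm(d),"yaw",yaw)
p=plane(w,(318,191),.048);print("pin",p)
e=plane(w,(323,140),.030);v=e-p;print("stub",e,np.degrees(np.arctan2(v[1],v[0])))
print("pad",plane(w,(317,220),.085))
t=optics.camera_info("top");sc=optics.camera_info("scene")
print("roof",tri(t,(312,152),sc,(293,63)))
print("tool-frame offset mm",M.T@(p-s['eef_pos'])*1000,"tool yaw",np.degrees(np.arctan2(M[1,0],M[0,0])))
E
```

```text
[ 0.44837538 -0.18487107  0.21903758]
white 129 [323.79069767 148.55813953]
white 3 [294. 170.]
white 21 [302.42857143 171.28571429]
white 56 [318.92857143 173.39285714]
white 24 [337.25       175.58333333]
white 6 [346.33333333 176.5       ]
white 63 [318.         191.28571429]
white 817 [301.97674419 230.51407589]
hinge [ 0.45326076 -0.15925116  0.052     ] [ 0.46936203 -0.20833159  0.052     ] [ 0.4613114  -0.18379138  0.052     ] 0.05165404091170063 yaw 18.162535407518355
pin [ 0.44253166 -0.18892596  0.048     ]
stub [ 0.48930974 -0.17495053  0.03      ] 16.634057212155938
pad [ 0.42672649 -0.19452659  0.085     ]
roof (array([ 0.57210602, -0.00551277,  0.36421189]), np.float64(0.012411362183121185))
tool-frame offset mm [ -7.7040877    2.09593212 170.99911778] tool yaw 22.477877846442833
```

```bash
python3 -m crank '[{"slide":[-6,3,30],"delta_rot":[0,0,4.8],"grip":1},{"slide":[-6,3,25],"delta_rot":[0,0,0],"grip":1},{"slide":[0,0,0],"delta_rot":[0,0,0],"grip":1},{"slide":[0,0,0],"delta_rot":[0,0,0],"grip":1},{"slide":[0,0,0],"delta_rot":[0,0,0],"grip":1}]'
python3 - <<'E'
from h import *
w=optics.camera_info("wrist");im=optics.capture("wrist")[:,:,::-1];cv2.imwrite("pics/w2.png",im)
s,M=tool();print(s['eef_pos'],M.round(3))
g=im.min(2);wh=(g>150).astype('u1');wh[240:]=0
n,l,st,ce=cv2.connectedComponentsWithStats(wh)
for k in range(1,n):
    if 10<st[k,4]<600 and 250<ce[k][0]<400:print("white",st[k],ce[k],plane(w,ce[k],.048).round(4))
cv2.imwrite("pics/w2c.png",cv2.resize(im[90:290,220:420],None,fx=3,fy=3))
E
```

```text
t: 2.02
eef_pos: [0.4358, -0.2028, 0.1653]
tcp_rot: [3.106, 0.468, 0.003]
contact_force: [0.3, -0.3, 0.6]
grip_width: 0.999
grasp_force: 0.0
[ 0.43567867 -0.20279018  0.16527402] [[ 0.956  0.295  0.002]
 [ 0.295 -0.956 -0.001]
 [ 0.002  0.001 -1.   ]]
white [248  13  10   7  38] [252.23684211  15.92105263] [ 0.5542 -0.1192  0.048 ]
white [350  48  10   5  37] [354.89189189  49.91891892] [ 0.5541 -0.1964  0.048 ]
white [394  63  10   5  36] [398.63888889  65.        ] [ 0.5542 -0.2306  0.048 ]
white [307 134  13  24 170] [313.23529412 147.54117647] [ 0.477  -0.1882  0.048 ]
white [277 170   3   8  22] [277.90909091 173.5       ] [ 0.4486 -0.1671  0.048 ]
white [285 172   9   6  49] [288.71428571 174.26530612] [ 0.4505 -0.1756  0.048 ]
white [301 172  20   7 119] [309.42016807 175.05882353] [ 0.4548 -0.1918  0.048 ]
white [327 173  10   7  60] [331.5 176.1] [ 0.4593 -0.2091  0.048 ]
white [342 172   3   8  22] [343.         175.81818182] [ 0.4623 -0.218   0.048 ]
white [305 192  11  11  91] [310.07692308 196.96703297] [ 0.4372 -0.1977  0.048 ]
white [276 226  15  14 170] [283.46470588 233.11176471] [ 0.3994 -0.1852  0.048 ]
```

View pics/w2c.png

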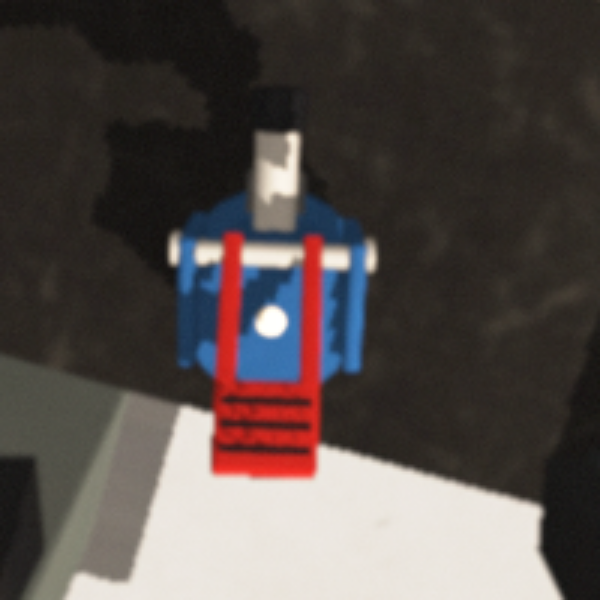

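The crop shows the white pin at about (310,197) in the full picture and the hinge pin ends at (278,173) and (343,176). That gives the axis at (0.437, -0.198) and a yaw of about 15°. Now I descend and grip.

```bash
python3 -m crank '[{"slide":[3,-4.5,0],"delta_rot":[0,0,2],"grip":1},{"slide":[0,0,40],"delta_rot":[0,0,0],"grip":1},{"slide":[0,0,40],"delta_rot":[0,0,0],"grip":1},{"slide":[0,0,28],"delta_rot":[0,0,0],"grip":1},{"slide":[0,0,0],"delta_rot":[0,0,0],"grip":1},{"slide":[0,0,0],"delta_rot":[0,0,0],"grip":1}]' 60
python3 - <<'E'
from h import *
s,M=tool();print(s['eef_pos'],M.round(3),s['contact_force'])
E
```

```text
t: 2.82
eef_pos: [0.437, -0.1975, 0.0573]
tcp_rot: [3.114, 0.413, 0.002]
contact_force: [-0.2, 0.5, 0.2]
grip_width: 1.001
grasp_force: 0.0
[ 0.43704957 -0.19752539  0.0572861 ] [[ 0.965  0.261  0.001]
 [ 0.261 -0.965 -0.   ]
 [ 0.001  0.001 -1.   ]] [-0.18334767  0.51767477  0.21009549]
```

```bash
python3 -m crank '[{"slide":[0,0,1],"delta_rot":[0,0,0],"grip":-1},{"slide":[0,0,0],"delta_rot":[0,0,0],"grip":-1},{"slide":[0,0,0],"delta_rot":[0,0,0],"grip":-1},{"slide":[0,0,0],"delta_rot":[0,0,0],"grip":-1},{"slide":[0,0,0],"delta_rot":[0,0,0],"grip":-1},{"slide":[0,0,0],"delta_rot":[0,0,0],"grip":-1}]' 60
```

```text
t: 3.58
eef_pos: [0.4365, -0.1975, 0.0556]
tcp_rot: [3.114, 0.414, 0.0]
contact_force: [-0.7, 0.7, 3.8]
grip_width: 0.562
grasp_force: 60.1
```

```bash
python3 -m crank '[{"slide":[0,0,-15],"delta_rot":[0,0,0],"grip":-1},{"slide":[0,0,-40],"delta_rot":[0,0,0],"grip":-1},{"slide":[0,0,-50],"delta_rot":[0,0,0],"grip":-1},{"slide":[0,0,-50],"delta_rot":[0,0,0],"grip":-1},{"slide":[11,-40.5,-20],"delta_rot":[0,0,0],"grip":-1},{"slide":[11,-40.5,0],"delta_rot":[0,0,0],"grip":-1},{"slide":[11,-40.5,0],"delta_rot":[0,0,0],"grip":-1},{"slide":[11,-40.5,0],"delta_rot":[0,0,0],"grip":-1},{"slide":[11,-40.5,0],"delta_rot":[0,0,0],"grip":-1}]' 60
python3 -m crank '[{"slide":[0,0,0],"delta_rot":[0,0,0],"grip":-1},{"slide":[0,0,0],"delta_rot":[0,0,0],"grip":-1},{"slide":[0,0,0],"delta_rot":[0,0,0],"grip":-1},{"slide":[0,0,0],"delta_rot":[0,0,0],"grip":-1}]'
python3 - <<'E'
from h import *
w=optics.camera_info("wrist");im=optics.capture("wrist")[:,:,::-1];cv2.imwrite("pics/w3.png",im)
s,M=tool();print(s['eef_pos'],M.round(3),s['contact_force'])
np.save("w3.npy",w,allow_pickle=True)
E
```

```text
t: 4.7
eef_pos: [0.436, 0.0134, 0.2309]
tcp_rot: [3.114, 0.413, -0.001]
contact_force: [0.8, 0.8, -4.2]
grip_width: 0.566
grasp_force: 60.1
t: 5.2
eef_pos: [0.4367, 0.0112, 0.2305]
tcp_rot: [3.114, 0.41, -0.0]
contact_force: [0.5, 1.1, -3.6]
grip_width: 0.559
grasp_force: 60.1
[0.43670584 0.01140292 0.23042806] [[ 0.966  0.259 -0.   ]
 [ 0.259 -0.966 -0.   ]
 [-0.     0.    -1.   ]] [-0.77038923 -0.34049065 -3.10544835]
```

View pics/w3.png

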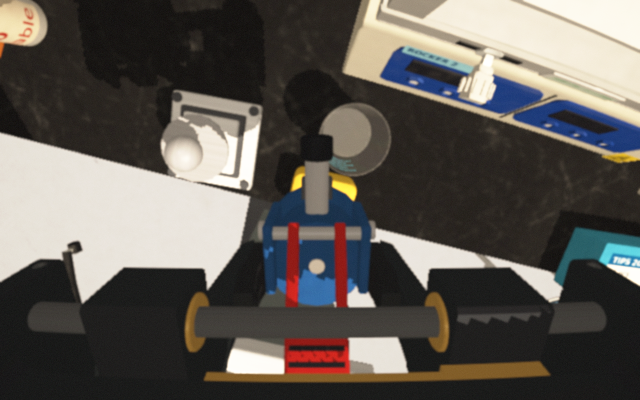

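The wrist view shows the coupler held upright. The stand is at left: base corners at (174,91), (263,97) and (250,190), ball at (183,154) with a radius of about 19 px.

```bash
python3 - <<'E'
from h import *
w=np.load("w3.npy",allow_pickle=True).item()
s,M=tool();t=optics.camera_info("top");sc=optics.camera_info("scene")
P=[plane(w,c,.014) for c in((174,91),(263,97),(250,190))]
for p in P:print(p.round(4))
print("base centre",(P[0]+P[2])/2, np.linalg.norm(P[0]-P[1]),np.linalg.norm(P[2]-P[1]))
# ball centre refine in each image by Hough
for n,f,(u,v),r in(("w","w3",(183,154),19),("sc","scene0",(279,210),9)):
    g=cv2.cvtColor(cv2.imread(f"pics/{f}.png"),6)[int(v)-35:int(v)+35,int(u)-35:int(u)+35]
    g=cv2.resize(g,None,fx=4,fy=4,interpolation=2)
    c=cv2.HoughCircles(g,3,1.5,20,param1=200,param2=.5,minRadius=int(r*3),maxRadius=int(r*5.2))
    print(n,None if c is None else (c[0][:3]/4+[u-35,v-35,0]).round(2))
print("w-top",tri(w,(183,154),t,(274,215)));print("w-sc",tri(w,(183,154),sc,(279,210.2)))
E
```

```text
[0.4846 0.1808 0.014 ]
[0.5023 0.087  0.014 ]
[0.3979 0.0798 0.014 ]
base centre [0.4412585  0.13029914 0.014     ] 0.09552646757562139 0.10460478674120564
w [[184.94 148.81  23.85]
 [160.19 149.19  24.23]
 [179.31 148.81  18.19]]
sc [[283.56 220.56  10.88]
 [303.81 218.69  10.46]
 [278.69 214.56  10.46]]
w-top (array([0.44032623, 0.13088685, 0.09240046]), np.float64(0.002041534527235178))
w-sc (array([0.44172724, 0.13194989, 0.0938094 ]), np.float64(0.0017027892468110641))
```

```bash
python3 -m crank '[{"slide":[11.8,-38,0],"delta_rot":[0,0,0],"grip":-1},{"slide":[11.8,-38,0],"delta_rot":[0,0,0],"grip":-1},{"slide":[11.8,-38,0],"delta_rot":[0,0,0],"grip":-1},{"slide":[0,0,0],"delta_rot":[0,0,0],"grip":-1},{"slide":[0,0,0],"delta_rot":[0,0,0],"grip":-1},{"slide":[0,0,0],"delta_rot":[0,0,0],"grip":-1},{"slide":[0,0,0],"delta_rot":[0,0,0],"grip":-1}]' 60
python3 - <<'E'
from h import *
w=np.load("w3.npy",allow_pickle=True).item()
print(plane(w,(317,267),.2304-.0556+.048)-[.4367,.0113,.2304])
s,M=tool();d=np.array([.441,.131,.176])-s['eef_pos'];print(s['eef_pos'],M.T@d*1000,M.round(4),s['contact_force'])
E
```

```text
t: 6.12
eef_pos: [0.4412, 0.1305, 0.2304]
tcp_rot: [3.114, 0.41, -0.0]
contact_force: [-0.8, -0.6, -2.9]
grip_width: 0.559
grasp_force: 60.1
[ 0.00072656 -0.00099385 -0.0076    ]
[0.44120431 0.13049792 0.23041962] [-0.05504987 -0.56265124 54.41938312] [[ 9.659e-01  2.591e-01 -1.000e-04]
 [ 2.591e-01 -9.659e-01 -5.000e-04]
 [-2.000e-04  5.000e-04 -1.000e+00]] [-0.76815743 -0.60043905 -2.94278555]
```

```bash
python3 -m crank '[{"slide":[0,-1,20],"delta_rot":[0,0,0],"grip":-1},{"slide":[0,0,20],"delta_rot":[0,0,0],"grip":-1},{"slide":[0,0,12],"delta_rot":[0,0,0],"grip":-1},{"slide":[0,0,3],"delta_rot":[0,0,0],"grip":-1},{"slide":[0,0,0],"delta_rot":[0,0,0],"grip":-1},{"slide":[0,0,0],"delta_rot":[0,0,0],"grip":-1}]' 60
for k in 1 ; do python3 -m crank '[{"slide":[0,0,2],"delta_rot":[0,0,0],"grip":-1},{"slide":[0,0,2],"delta_rot":[0,0,0],"grip":-1},{"slide":[0,0,2],"delta_rot":[0,0,0],"grip":-1},{"slide":[0,0,2],"delta_rot":[0,0,0],"grip":-1}]'; done
```

```text
t: 6.88
eef_pos: [0.4413, 0.1327, 0.1759]
tcp_rot: [-3.114, -0.414, -0.002]
contact_force: [0.4, 0.1, -3.5]
grip_width: 0.563
grasp_force: 60.1
t: 7.38
eef_pos: [0.4409, 0.1326, 0.1672]
tcp_rot: [3.114, 0.414, -0.0]
contact_force: [0.2, -0.3, -3.8]
grip_width: 0.566
grasp_force: 60.1
```

```bash
python3 -m crank '[{"slide":[0,0,2],"delta_rot":[0,0,0],"grip":-1},{"slide":[0,0,2],"delta_rot":[0,0,0],"grip":-1},{"slide":[0,0,2],"delta_rot":[0,0,0],"grip":-1},{"slide":[0,0,0],"delta_rot":[0,0,0],"grip":-1}]'
python3 - <<'E'
from h import *
im=optics.capture("scene")[:,:,::-1];cv2.imwrite("pics/s4.png",cv2.resize(im[130:260,210:350],None,fx=4,fy=4,interpolation=2))
E
```

```text
t: 7.88
eef_pos: [0.4408, 0.1325, 0.1613]
tcp_rot: [3.114, 0.414, -0.0]
contact_force: [-0.4, 0.3, -3.5]
grip_width: 0.562
grasp_force: 60.1
```

View pics/s4.png

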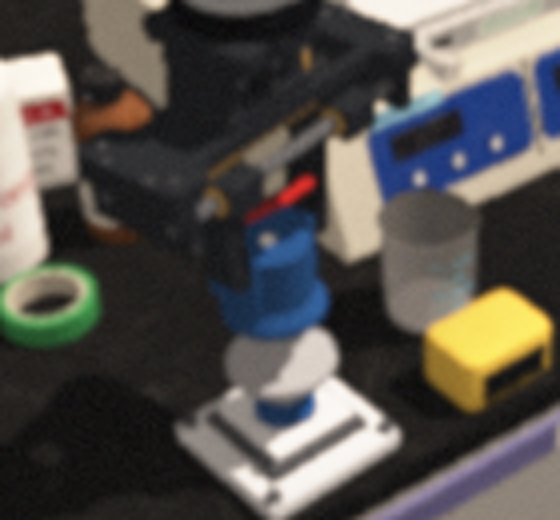

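The crop shows the coupler (275,280) over the ball, which is already inside the mouth, with the collar centred below at (282,365). I keep going down.

```bash
python3 -m crank '[{"slide":[0,0,2],"delta_rot":[0,0,0],"grip":-1},{"slide":[0,0,2],"delta_rot":[0,0,0],"grip":-1},{"slide":[0,0,2],"delta_rot":[0,0,0],"grip":-1},{"slide":[0,0,0],"delta_rot":[0,0,0],"grip":-1}]'
python3 -m crank '[{"slide":[0,0,2],"delta_rot":[0,0,0],"grip":-1},{"slide":[0,0,2],"delta_rot":[0,0,0],"grip":-1},{"slide":[0,0,2],"delta_rot":[0,0,0],"grip":-1},{"slide":[0,0,0],"delta_rot":[0,0,0],"grip":-1}]'
```

```text
t: 8.43
eef_pos: [0.4408, 0.1325, 0.1552]
tcp_rot: [3.114, 0.414, -0.001]
contact_force: [-0.7, 0.3, -3.2]
grip_width: 0.561
grasp_force: 60.1
t: 8.93
eef_pos: [0.4408, 0.1325, 0.1492]
tcp_rot: [3.114, 0.414, -0.001]
contact_force: [0.5, 0.1, -3.7]
grip_width: 0.561
grasp_force: 60.1
```

```bash
python3 -m crank '[{"slide":[0,0,2],"delta_rot":[0,0,0],"grip":-1},{"slide":[0,0,2],"delta_rot":[0,0,0],"grip":-1},{"slide":[0,0,2],"delta_rot":[0,0,0],"grip":-1},{"slide":[0,0,0],"delta_rot":[0,0,0],"grip":-1}]'
```

```text
t: 9.43
eef_pos: [0.4408, 0.1325, 0.1432]
tcp_rot: [3.114, 0.414, -0.0]
contact_force: [-0.4, -0.6, -2.3]
grip_width: 0.566
grasp_force: 60.1
```

```bash
python3 -m crank '[{"slide":[0,0,2],"delta_rot":[0,0,0],"grip":-1},{"slide":[0,0,2],"delta_rot":[0,0,0],"grip":-1},{"slide":[0,0,1],"delta_rot":[0,0,0],"grip":-1},{"slide":[0,0,0],"delta_rot":[0,0,0],"grip":-1}]'
```

```text
t: 9.93
eef_pos: [0.4409, 0.1325, 0.1383]
tcp_rot: [3.114, 0.414, -0.0]
contact_force: [0.1, -0.3, -3.6]
grip_width: 0.56
grasp_force: 60.1
```

```bash
python3 -m crank '[{"slide":[0,0,1],"delta_rot":[0,0,0],"grip":-1},{"slide":[0,0,1],"delta_rot":[0,0,0],"grip":-1},{"slide":[0,0,0],"delta_rot":[0,0,0],"grip":-1}]'
```

```text
t: 10.3
eef_pos: [0.4409, 0.1326, 0.1364]
tcp_rot: [3.114, 0.414, -0.0]
contact_force: [-0.0, 0.1, -5.3]
grip_width: 0.562
grasp_force: 60.1
```

```bash
python3 -m crank '[{"slide":[0,0,1],"delta_rot":[0,0,0],"grip":-1},{"slide":[0,0,1],"delta_rot":[0,0,0],"grip":-1},{"slide":[0,0,0],"delta_rot":[0,0,0],"grip":-1}]'
```

```text
t: 10.68
eef_pos: [0.4409, 0.1325, 0.1343]
tcp_rot: [3.114, 0.414, -0.0]
contact_force: [0.5, 0.4, -3.8]
grip_width: 0.562
grasp_force: 60.1
```

```bash
python3 -m crank '[{"slide":[0,0,1],"delta_rot":[0,0,0],"grip":-1},{"slide":[0,0,1],"delta_rot":[0,0,0],"grip":-1},{"slide":[0,0,0],"delta_rot":[0,0,0],"grip":-1}]'
```

```text
t: 11.05
eef_pos: [0.4409, 0.1325, 0.1323]
tcp_rot: [3.114, 0.414, -0.0]
contact_force: [1.0, -0.1, -3.4]
grip_width: 0.56
grasp_force: 60.1
```

```bash
python3 -m crank '[{"slide":[0,0,1],"delta_rot":[0,0,0],"grip":-1},{"slide":[0,0,0],"delta_rot":[0,0,0],"grip":-1}]'
```

```text
t: 11.3
eef_pos: [0.4408, 0.1326, 0.1313]
tcp_rot: [3.114, 0.414, -0.0]
contact_force: [0.9, 0.2, -4.6]
grip_width: 0.564
grasp_force: 60.1
```

```bash
python3 -m crank '[{"slide":[0,0,1],"delta_rot":[0,0,0],"grip":-1},{"slide":[0,0,0],"delta_rot":[0,0,0],"grip":-1}]'
```

```text
t: 11.55
eef_pos: [0.4409, 0.1325, 0.1303]
tcp_rot: [3.114, 0.414, -0.0]
contact_force: [-1.4, -0.5, -3.8]
grip_width: 0.562
grasp_force: 60.1
```

```bash
python3 -m crank '[{"slide":[0,0,1],"delta_rot":[0,0,0],"grip":-1},{"slide":[0,0,0],"delta_rot":[0,0,0],"grip":-1}]'
```

```text
t: 11.8
eef_pos: [0.441, 0.1326, 0.1298]
tcp_rot: [-3.114, -0.414, -0.001]
contact_force: [-0.7, 0.5, 2.7]
grip_width: 0.56
grasp_force: 60.1
```

```bash
python3 -m crank '[{"slide":[0,0,1],"delta_rot":[0,0,0],"grip":-1},{"slide":[0,0,0],"delta_rot":[0,0,0],"grip":-1}]'
```

```text
t: 12.05
eef_pos: [0.4411, 0.1326, 0.1289]
tcp_rot: [-3.114, -0.414, -0.001]
contact_force: [-1.0, -1.3, 6.1]
grip_width: 0.559
grasp_force: 60.2
```

```bash
python3 -m crank '[{"slide":[0,0,1],"delta_rot":[0,0,0],"grip":-1},{"slide":[0,0,0],"delta_rot":[0,0,0],"grip":-1}]'
```

```text
t: 12.3
eef_pos: [0.441, 0.1326, 0.1279]
tcp_rot: [-3.114, -0.414, -0.001]
contact_force: [-1.8, 0.2, 6.7]
grip_width: 0.562
grasp_force: 60.2
```

```bash
python3 -m crank '[{"slide":[0,0,1],"delta_rot":[0,0,0],"grip":-1},{"slide":[0,0,0],"delta_rot":[0,0,0],"grip":-1}]'
```

```text
t: 12.55
eef_pos: [0.4411, 0.1326, 0.127]
tcp_rot: [-3.114, -0.414, -0.001]
contact_force: [-1.7, 0.5, 6.2]
grip_width: 0.562
grasp_force: 60.2
```

```bash
python3 -m crank '[{"slide":[0,0,1],"delta_rot":[0,0,0],"grip":-1},{"slide":[0,0,0],"delta_rot":[0,0,0],"grip":-1}]'
```

```text
t: 12.8
eef_pos: [0.441, 0.1326, 0.126]
tcp_rot: [-3.114, -0.414, -0.001]
contact_force: [-0.7, -0.5, 6.7]
grip_width: 0.56
grasp_force: 60.2
```

Plateau at about 6.5 N: the pin is sliding. I continue in small steps.

```bash
python3 -m crank '[{"slide":[0,0,1],"delta_rot":[0,0,0],"grip":-1},{"slide":[0,0,0],"delta_rot":[0,0,0],"grip":-1}]'
```

```text
t: 13.05
eef_pos: [0.4411, 0.1326, 0.125]
tcp_rot: [-3.114, -0.414, -0.001]
contact_force: [-1.7, -0.8, 6.9]
grip_width: 0.561
grasp_force: 60.2
```

```bash
python3 -m crank '[{"slide":[0,0,0.5],"delta_rot":[0,0,0],"grip":-1},{"slide":[0,0,0],"delta_rot":[0,0,0],"grip":-1}]'
```

```text
t: 13.3
eef_pos: [0.441, 0.1326, 0.1245]
tcp_rot: [-3.114, -0.414, -0.001]
contact_force: [-1.2, -0.2, 6.9]
grip_width: 0.561
grasp_force: 60.2
```

```bash
python3 -m crank '[{"slide":[0,0,0.5],"delta_rot":[0,0,0],"grip":-1},{"slide":[0,0,0],"delta_rot":[0,0,0],"grip":-1}]'
```

```text
t: 13.55
eef_pos: [0.4411, 0.1326, 0.124]
tcp_rot: [-3.114, -0.414, -0.001]
contact_force: [-1.8, -1.3, 7.9]
grip_width: 0.563
grasp_force: 60.2
```

```bash
python3 -m crank '[{"slide":[0,0,0.4],"delta_rot":[0,0,0],"grip":-1},{"slide":[0,0,0],"delta_rot":[0,0,0],"grip":-1}]'
```

```text
t: 13.8
eef_pos: [0.4412, 0.1326, 0.124]
tcp_rot: [-3.114, -0.414, -0.002]
contact_force: [-1.3, 0.3, 12.0]
grip_width: 0.559
grasp_force: 60.2
```

```bash
python3 -m crank '[{"slide":[0,0,0.3],"delta_rot":[0,0,0],"grip":-1},{"slide":[0,0,0],"delta_rot":[0,0,0],"grip":-1}]'
```

```text
t: 14.05
eef_pos: [0.4413, 0.1326, 0.1239]
tcp_rot: [-3.114, -0.413, -0.003]
contact_force: [-1.7, -0.4, 15.0]
grip_width: 0.562
grasp_force: 60.2
```

Force rises sharply after 6 mm of travel, so the coupler is home at about 19 N on the stand. I relax, open and go up.

```bash
python3 -m crank '[{"slide":[0,0,-0.8],"delta_rot":[0,0,0],"grip":-1},{"slide":[0,0,0],"delta_rot":[0,0,0],"grip":-1},{"slide":[0,0,0],"delta_rot":[0,0,0],"grip":0.6},{"slide":[0,0,0],"delta_rot":[0,0,0],"grip":0.6},{"slide":[0,0,0],"delta_rot":[0,0,0],"grip":0.6},{"slide":[0,0,0],"delta_rot":[0,0,0],"grip":0.6}]'
```

```text
t: 14.8
eef_pos: [0.4409, 0.1326, 0.1234]
tcp_rot: [3.114, 0.414, -0.0]
contact_force: [-0.7, -0.3, -0.3]
grip_width: 0.799
grasp_force: 0.0
```

```bash
python3 -m crank '[{"slide":[0,0,-10],"delta_rot":[0,0,0],"grip":0.6},{"slide":[0,0,-30],"delta_rot":[0,0,0],"grip":0.6},{"slide":[0,0,-30],"delta_rot":[0,0,0],"grip":0.6},{"slide":[0,0,-18],"delta_rot":[0,0,0],"grip":0.6},{"slide":[0,0,0],"delta_rot":[0,0,0],"grip":-1},{"slide":[0,0,0],"delta_rot":[0,0,0],"grip":-1},{"slide":[0,0,0],"delta_rot":[0,0,0],"grip":-1},{"slide":[0,0,0],"delta_rot":[0,0,0],"grip":-1}]' 30
python3 - <<'E'
from h import *
w=optics.camera_info("wrist");im=optics.capture("wrist")[:,:,::-1];cv2.imwrite("pics/w5.png",im)
s,M=tool();print(s['eef_pos'],M.round(3))
sc=optics.capture("scene")[:,:,::-1]
a=cv2.resize(im[60:310,200:450],(500,500));b=cv2.resize(sc[150:250,240:315],(300,400),interpolation=2);b=cv2.copyMakeBorder(b,0,100,0,0,0)
cv2.imwrite("pics/v5.png",np.hstack([a,b]));np.save("w5.npy",w,allow_pickle=True)
E
```

```text
t: 15.8
eef_pos: [0.4406, 0.1324, 0.2109]
tcp_rot: [3.114, 0.414, -0.002]
contact_force: [-0.2, 0.3, -0.9]
grip_width: 0.368
grasp_force: 0.0
[0.44063452 0.13248114 0.21098955] [[ 0.965  0.261 -0.001]
 [ 0.261 -0.965 -0.   ]
 [-0.001  0.    -1.   ]]
```

View pics/v5.png

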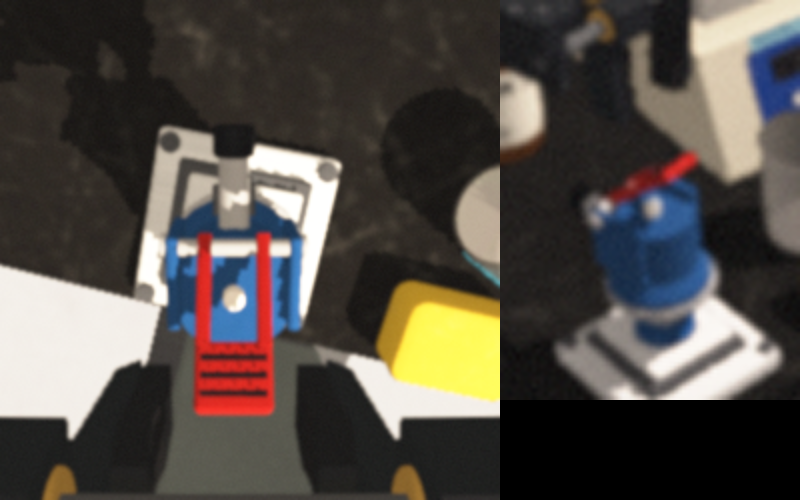

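The wrist crop shows the pin at (233,298) standing proud and the lever still raised and straight. The scene crop shows the coupler upright with its rim on the collar. Now I press the lever.

```bash
python3 -m crank '[{"slide":[-10,0,0],"delta_rot":[0,0,0],"grip":-1},{"slide":[-10,0,0],"delta_rot":[0,0,0],"grip":-1},{"slide":[0,0,0],"delta_rot":[0,0,0],"grip":-1},{"slide":[0,0,0],"delta_rot":[0,0,0],"grip":-1},{"slide":[0,0,15],"delta_rot":[0,0,0],"grip":-1},{"slide":[0,0,12],"delta_rot":[0,0,0],"grip":-1},{"slide":[0,0,0],"delta_rot":[0,0,0],"grip":-1}]' 30
```

```text
t: 16.77
eef_pos: [0.4212, 0.1272, 0.1838]
tcp_rot: [3.114, 0.414, -0.003]
contact_force: [-1.1, -0.1, -0.1]
grip_width: 0.009
grasp_force: 0.0
```

```bash
python3 -m crank '[{"slide":[0,0,3],"delta_rot":[0,0,0],"grip":-1},{"slide":[0,0,3],"delta_rot":[0,0,0],"grip":-1},{"slide":[0,0,3],"delta_rot":[0,0,0],"grip":-1}]'
```

```text
t: 17.15
eef_pos: [0.4208, 0.1269, 0.1757]
tcp_rot: [3.114, 0.413, -0.002]
contact_force: [-2.4, -0.3, 5.5]
grip_width: 0.004
grasp_force: 2.9
```

```bash
python3 -m crank '[{"slide":[0,0,2.5],"delta_rot":[0,0,0],"grip":-1},{"slide":[0,0,2.5],"delta_rot":[0,0,0],"grip":-1},{"slide":[0,0,0],"delta_rot":[0,0,0],"grip":-1}]'
```

```text
t: 17.52
eef_pos: [0.4192, 0.1263, 0.1705]
tcp_rot: [3.113, 0.413, -0.008]
contact_force: [-4.4, -0.6, 5.6]
grip_width: 0.008
grasp_force: 2.7
```

Lever moving at about 5 N. I continue to the stop at around TCP z 0.144.

```bash
python3 -m crank '[{"slide":[0,0,2.5],"delta_rot":[0,0,0],"grip":-1},{"slide":[0,0,2.5],"delta_rot":[0,0,0],"grip":-1},{"slide":[0,0,2.5],"delta_rot":[0,0,0],"grip":-1},{"slide":[0,0,2.5],"delta_rot":[0,0,0],"grip":-1}]'
```

```text
t: 18.02
eef_pos: [0.42, 0.1267, 0.1605]
tcp_rot: [3.113, 0.414, -0.005]
contact_force: [-2.9, -1.0, 3.9]
grip_width: 0.002
grasp_force: 1.7
```

```bash
python3 -m crank '[{"slide":[0,0,2.5],"delta_rot":[0,0,0],"grip":-1},{"slide":[0,0,2.5],"delta_rot":[0,0,0],"grip":-1},{"slide":[0,0,2.5],"delta_rot":[0,0,0],"grip":-1},{"slide":[0,0,2.5],"delta_rot":[0,0,0],"grip":-1}]'
```

```text
t: 18.52
eef_pos: [0.4215, 0.1273, 0.1503]
tcp_rot: [3.114, 0.414, -0.001]
contact_force: [-3.1, -0.8, 4.2]
grip_width: 0.006
grasp_force: 1.7
```

```bash
python3 -m crank '[{"slide":[0,0,2],"delta_rot":[0,0,0],"grip":-1},{"slide":[0,0,2],"delta_rot":[0,0,0],"grip":-1},{"slide":[0,0,0],"delta_rot":[0,0,0],"grip":-1}]'
```

```text
t: 18.9
eef_pos: [0.422, 0.1275, 0.1463]
tcp_rot: [-3.114, -0.414, -0.001]
contact_force: [-0.7, 0.0, 1.5]
grip_width: 0.01
grasp_force: 0.5
```

```bash
python3 -m crank '[{"slide":[0,0,1],"delta_rot":[0,0,0],"grip":-1},{"slide":[0,0,1],"delta_rot":[0,0,0],"grip":-1},{"slide":[0,0,0],"delta_rot":[0,0,0],"grip":-1}]'
```

```text
t: 19.27
eef_pos: [0.422, 0.1274, 0.1445]
tcp_rot: [-3.114, -0.413, -0.001]
contact_force: [-1.0, -0.5, 2.0]
grip_width: 0.003
grasp_force: 1.1
```

```bash
python3 -m crank '[{"slide":[0,0,0.7],"delta_rot":[0,0,0],"grip":-1},{"slide":[0,0,0],"delta_rot":[0,0,0],"grip":-1}]'
```

```text
t: 19.52
eef_pos: [0.422, 0.1275, 0.144]
tcp_rot: [-3.114, -0.414, -0.002]
contact_force: [-1.4, -1.9, 4.5]
grip_width: 0.008
grasp_force: 2.4
```

```bash
python3 -m crank '[{"slide":[0,0,0.6],"delta_rot":[0,0,0],"grip":-1},{"slide":[0,0,0],"delta_rot":[0,0,0],"grip":-1}]'
```

```text
t: 19.77
eef_pos: [0.422, 0.1275, 0.1438]
tcp_rot: [-3.114, -0.414, -0.002]
contact_force: [-1.5, -0.7, 9.9]
grip_width: 0.004
grasp_force: 4.8
```

```bash
python3 -m crank '[{"slide":[0,0,0.4],"delta_rot":[0,0,0],"grip":-1},{"slide":[0,0,0],"delta_rot":[0,0,0],"grip":-1}]'
```

```text
t: 20.02
eef_pos: [0.422, 0.1274, 0.1436]
tcp_rot: [-3.114, -0.414, -0.002]
contact_force: [-1.6, -0.6, 13.5]
grip_width: 0.008
grasp_force: 6.7
```

Lever on its stop at the predicted height. I retract straight up and check.

```bash
python3 -m crank '[{"slide":[0,0,-10],"delta_rot":[0,0,0],"grip":-1},{"slide":[0,0,-30],"delta_rot":[0,0,0],"grip":-1},{"slide":[0,0,-40],"delta_rot":[0,0,0],"grip":-1},{"slide":[0,0,-10],"delta_rot":[0,0,0],"grip":-1},{"slide":[0,0,0],"delta_rot":[0,0,0],"grip":-1},{"slide":[0,0,0],"delta_rot":[0,0,0],"grip":-1}]'
python3 - <<'E'
from h import *
im=optics.capture("wrist")[:,:,::-1];sc=optics.capture("scene")[:,:,::-1]
a=cv2.resize(im[60:310,200:450],(500,500));b=cv2.resize(sc[150:250,240:315],(300,400),interpolation=2);b=cv2.copyMakeBorder(b,0,100,0,0,0)
cv2.imwrite("pics/v6.png",np.hstack([a,b]))
E
```

```text
t: 20.78
eef_pos: [0.421, 0.1272, 0.2318]
tcp_rot: [3.114, 0.414, -0.003]
contact_force: [0.2, -0.1, 0.2]
grip_width: 0.006
grasp_force: 0.0
```

View pics/v6.png

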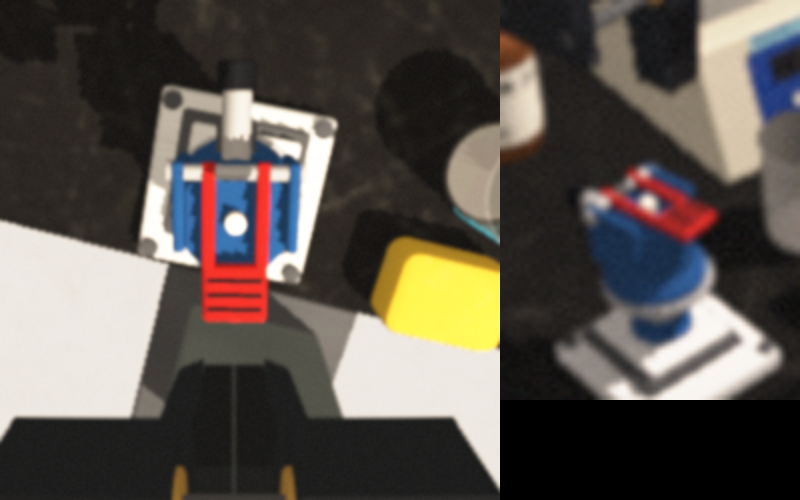

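The lever lies level (pad at (235,295) in the wrist crop), the coupler stands upright on the collar, the pin is up and the neighbours are untouched.

```bash
python3 -c "
from workcell import arm
print(arm.finish_job())"
```

```text
the job is handed in; nothing more can be done
None
```

The coupler is fully home on the ball and locked by the lever; I handed the job in at about 21 s, with the load on the stand about 19 N at most and the other things on the bench not touched.

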